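# Lock the welding turntable with its index pin

### The job

Lock the faceplate of the blue welding turntable: take the red-knobbed lock pin out of the wooden rack, put it into the empty round hole near the faceplate's rim until its nose rests on the index ring hidden below, and with the pin riding in that hole swing the faceplate round to the yellow pointer. The pointer is only roughly right, so feel to and fro around it with the nose sliding lightly on the ring, never forcing the pin, until it drops into the ring's hidden hole. Leave the pin fully home with its collar flat on the faceplate, let go, and do not disturb the clamping bolt, the magnet or the tube.

Things in the scene. Friction and masses are not known exactly. Their poses are not given: they have to be found in the camera images.
- lock_pin: Lock pin, upright, about 160 g. Steel shank 12 mm in diameter, 32 mm long, nose tapered over its lowest 3.5 mm to a 7 mm flat; then a steel collar, 30 mm in diameter, 5 mm thick (underside 32 mm above the nose end); then a red cylindrical knob to grip, 24 mm in diameter, 40 mm tall (37 to 77 mm above the nose end). Origin: centre of the nose end; z runs up the pin to the knob.
- pin_rack: Wooden block fixed on the table, 60 mm (x) by 150 mm (y) by 45 mm high, with two upright blind holes, 14.5 mm wide, 35 mm deep, at y = -40 and +40 mm. The lock pin stands in one and the clamping bolt in the other, collars on the block's top, so their lower ends are 13 mm above the table. Origin: centre of its underside.
- turntable: Bench-top welding turntable, bolted down: blue housing 270 mm square, 110 mm high, dark gear motor on its +x side, control panel on its -x side. It carries the steel index ring (top 134 mm above the table, fixed, hidden) and above it the brass-coloured faceplate. Pushing the pin against it with over 40 N is forcing. Origin: centre of the underside, on the vertical spindle axis.
- plate_centre (a point): Spindle axis at the faceplate's top face. The faceplate is a level disc, 320 mm in diameter, 12 mm thick, top 150 mm above the table; it turns freely about this vertical axis (drag about 2 N at the hole) and stays where it is left. A three-jaw chuck, 100 mm in diameter, in its middle holds a tube stub, 56 mm above the plate at most. The six long radial slots near the chuck are not the hole.
- plate_hole (a point): Centre, at the top face, of the faceplate's only round hole, with a dark rim: straight through, 13.8 mm in diameter, 125 mm from the spindle axis, turning with the plate. 16 mm below the top face lies the smooth level top of the index ring, under the hole's whole path: there the nose rests, collar 16 mm above the plate, unless the ring's hole is below. Starts 0.52 to 1.0 rad from the pointer.
- pointer (a point): Tip of the yellow pointer on the housing just outside the faceplate's rim, 164 mm from the spindle axis, at top-face height. The index ring has one hole, 14.5 mm in diameter, 22 mm deep, 125 mm from the axis, out of sight: at the pointer or up to 0.28 rad (35 mm of arc) to either side, different each time. With both holes in line the pin drops 16 mm, until its collar meets the plate.
- clamp_bolt: Bystander: clamping bolt standing in the rack's other hole, same shank and collar as the lock pin but a short dark head 22 mm in diameter and 22 mm tall. Origin: centre of its lower end.
- magnet: Bystander: red flat welding magnet of arrow-like outline lying on the table, 110 by 75 by 16 mm. Origin: underside.
- tube: Bystander: flanged steel tube stub standing on the table, flange 54 mm in diameter below, tube 40 mm in diameter, 83 mm tall. Origin: centre of its underside.
Not all that is in view belongs to the job. Of the things that look like the lock_pin, the smallest one is meant.

How it is judged:
On the way, in this order (a step that is already met when the one before it is completed fails the run):
1. the pin stands in the faceplate's hole with its nose on the index ring (z of lock_pin in the frame of plate_hole below -0.01 m and horizontal distance between lock_pin and plate_hole below 0.005 m), for 0.1 s.
2. the faceplate has been swung at least 15 mm (at the hole) with the pin riding in its hole (all of step 1 and distance of plate_hole from where it was at the start of the episode above 0.015 m), for 0.1 s.
3. the pin has dropped into the index ring's hole (z of lock_pin in the frame of plate_hole below -0.024 m and horizontal distance between lock_pin and plate_hole below 0.004 m), for 0.1 s.
At the end, for the whole second after the job is handed in: The lock pin is fully home: its nose at least 29 mm below the faceplate's top face (fully seated is 32 mm) and within 4 mm of the hole's axis, upright within 0.08 rad, at rest and released; the clamping bolt, magnet and tube are within 15 mm of where they were (z of lock_pin in the frame of plate_hole below -0.029 m and horizontal distance between lock_pin and plate_hole below 0.004 m and angle between lock_pin's own z axis and vertical below 0.08 rad and linear speed of lock_pin below 0.02 m/s and distance of each of clamp_bolt, magnet, tube from where it was at the start of the episode below 0.015 m); the robot touches nothing.
It fails at once if the pin is forced: more than 40 N between it and the turntable before the pin is home (contact force between lock_pin and turntable above 40 N and z of lock_pin in the frame of plate_hole above -0.028 m).
It fails at once if the clamping bolt, magnet or tube is moved more than 15 mm (distance of any of clamp_bolt, magnet, tube from where it was at the start of the episode above 0.015 m).
It also fails if it takes over 72 s, if anything falls off the work surface, if the arm or the gripper's body presses on something with over 40 N, if the wrist force passes 120 N, or if a joint passes its speed limit or range.

### The arm

A 6-joint arm with a two-finger parallel gripper is mounted at the origin on the work surface. World frame = base frame: x ahead of the robot, y to its left, z up, the work surface at z = 0. Lengths are in m, angles in rad, forces in N, time in s.
With the tool pointing down it reaches from about 0.35 to 0.975 m from the base axis. Payload 7.1 kg.
Tool frame: the origin (TCP) lies on the centre line of the jaws, within the pads' length; the fingertips stand 19 mm ahead of it and the grasp point (between the pads) is the TCP; z points along the fingers, y is the direction in which the jaws open and shut (so a half turn about z gives the same grasp; the last joint's range is limited). The gripper opens to 88 mm and grips with 3 to 60 N. Pads are 20 mm wide; open, the fingers measure 115 mm over their backs; the gripper's body (75 mm by 178 mm) begins 61 mm behind the grasp point.
Start: joints at [-1.254, 0.423, 1.63, -0, 1.089, -0.019], TCP at [0.206, -0.59, 0.242] pointing down, gripper open.
Joint ranges: [-3, 3], [-0.9, 2.11], [0.09, 2.58], [-1.31, 4.45], [0.11, 2.69], [-2.54, 2.54]. Speed limits (rad/s): [2.39, 2.39, 3.01, 3.14, 3.14, 3.14].

### API

Orientations are given as a unit quaternion [w, x, y, z].
In Python, from plant import arm gives the robot as it stands. The module is installed in compiled form; this text tells all that it offers.
- The arm moves only by the tool arm_command, never from a script. Its argument "targets" is one flat list of numbers, 7 for each row, row after row: the finger opening in cm, from 0 to 8.78, then the shift along the tool's x, y, z in cm, then the turn, a rotation vector about the tool's x, y, z in rad. A call has 1 to 10 rows; each row is the pose to reach, as a shift and turn from the pose commanded when the call began, along the tool's axes at that moment; what a row does not reach only later rows make up. A row lasts 1/12 s, in which the tool goes at most 41.7 mm and 7.16 degrees, less where a joint would pass 70% of its speed; a pose out of reach is approached as far as the arm can. A call with a gripper value outside its range is refused whole. The fingers move at their own pace and stop on an object; the grip force is fixed at half the most. Time passes only in rows, so rows that repeat a pose let the fingers close. It gives the time, the measured TCP pose, the force and the opening at its end, in the units of the state.
- arm.sense(): the state, without advancing time (a new reading comes with each control period).
- arm.get_image(name): name is "side" or "top"; returns (picture, depth): 420x560x3 uint8, blue, green, red; 420x560 float32, m along the optical axis (not along the pixel's ray), 0 where there is no reading.
- arm.camera_params(name): a dict with "vfov" (degrees; the focal length in pixels is half the picture's height over the tangent of half this angle, whatever the lens; pixels are square), "cx", "cy" (the principal point, pixels), "k1" (the pictures are not rectified: a ray, as slopes to the right and down, at radius r is drawn at 1 + k1 r^2 times it, then the intrinsics apply), "extrinsics" (4x4, takes a point from camera to world coordinates). Camera axes: x right, y down, z forward; pixel columns grow to the right and rows downward; lengths in m; the calibration is good to about 2 mm. A picture is of the moment at which its call begins. camera_params takes no time and is no camera call.
- arm.close_job(): hands the job in, once; it reports no verdict.
The state is a dict: "clock": time; "joints": joint angles; "qvel": joint speeds; "joint_torque": joint torques, N m; "position": TCP position; "ee_rot": TCP orientation; "ft_force": force on the tool from outside, world axes, zero at the start; "torque": the same for the moment, N m; "finger_gap": opening from 0.0 (shut) to 1.0 (fully open).
Only numpy, scipy, OpenCV 4.12 (cv2) and the standard library are available. Lean on these libraries where they do the work, as an engineer would, in place of code of your own. Each camera call takes 0.05 s, during which the arm holds its last target.

## Working session

There is one attempt and no reset: what is moved stays moved. The work goes in short steps, Python scripts to look and compute and a tool call to move; the robot and the scene stay as the last step left them, time stands still between calls to the robot, and variables do not carry over. Pictures are saved under pics/ and viewed, and the job is handed in when it is done.

Besides the shell and the picture viewer there is one more tool, called by a JSON object that holds its "api" and its "payload". arm_command: Moves the arm, as the interface text tells. Its arguments: {"type":"object","properties":{"targets":{"type":"array"}},"required":["targets"]}

```bash
mkdir -p pics; python3 - <<'E'
from plant import arm
import cv2,numpy as np
for n in("side","top"):
    im,d=arm.get_image(n); cv2.imwrite(f"pics/{n}0.png",im); np.save(f"{n}0d.npy",d)
    p=arm.camera_params(n); print(n,{k:(np.round(v,4).tolist() if hasattr(v,'__len__') else v) for k,v in p.items()})
s=arm.sense();print(s)
E
```

```text
side {'vfov': 52.87066525256142, 'cx': 291.043169240762, 'cy': 205.4180527597187, 'k1': -0.07197012481963248, 'extrinsics': [[-0.8065, -0.3327, 0.4888, 0.0355], [-0.5909, 0.483, -0.6462, 0.6981], [-0.0211, -0.81, -0.5861, 0.7191], [0.0, 0.0, 0.0, 1.0]]}
top {'vfov': 47.59798421514712, 'cx': 284.61930753690046, 'cy': 206.29563105189735, 'k1': 0.04069432479358447, 'extrinsics': [[0.0198, -0.9868, 0.161, 0.2988], [-0.9994, -0.024, -0.0239, 0.0378], [0.0275, -0.1605, -0.9867, 1.4571], [0.0, 0.0, 0.0, 1.0]]}
{'clock': 0.1, 'joints': array([-1.25402692e+00,  4.23726940e-01,  1.63058611e+00,  4.31947004e-05,
        1.08862815e+00, -1.89768369e-02]), 'qvel': array([ 7.12269702e-05, -5.87761869e-04, -4.36153644e-03, -7.92295701e-04,
        1.25203254e-03,  6.68578215e-04]), 'joint_torque': array([ 1.11919286e-03, -5.45613277e+01, -2.74326378e+01,  6.45930693e-02,
        1.88717432e-02, -1.98258715e-05]), 'position': array([ 0.20582333, -0.58963983,  0.24101362]), 'ee_rot': array([-6.69650780e-04,  9.85943819e-01,  1.67075822e-01, -8.11096257e-05]), 'ft_force': array([-0.04204227, -0.50163884,  0.0644016 ]), 'torque': array([ 0.00599135, -0.00812941,  0.04212613]), 'finger_gap': 0.9976237768740871}
```

View pics/side0.png

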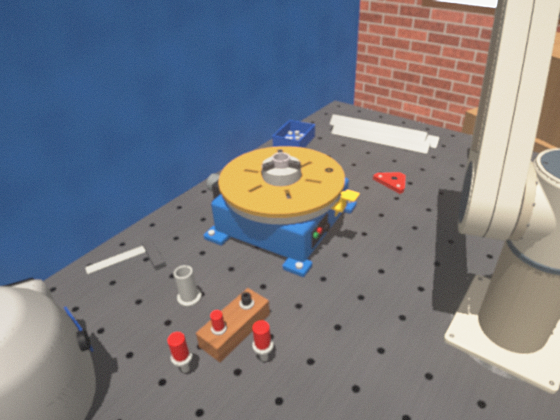

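View pics/top0.png

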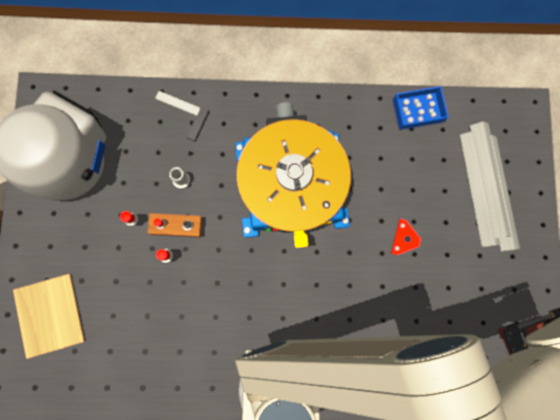

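The side view shows the turntable at about (282,185), with the yellow pointer at (348,198) and a dark hole at (328,170). The rack is at (233,322). There are three red-knobbed candidates: side (217,320), standing in the rack, and (179,348) and (262,337), standing on the table. The one in the rack fits, since it looks smallest and is where the task puts it. I'll check that in an enlarged crop and measure.

```bash
cat > h.py <<'E'
import numpy as np, cv2
from plant import arm
def K(n):
    p=arm.camera_params(n); f=210/np.tan(np.radians(p['vfov'])/2); return p,f
def ray(n,u,v):
    p,f=K(n); d=np.array([(u-p['cx'])/f,(v-p['cy'])/f]); s=d.copy()
    for _ in range(20): s=d/(1+p['k1']*(s@s))
    E=np.array(p['extrinsics']); return E[:3,3],E[:3,:3]@np.array([s[0],s[1],1])
def onz(n,u,v,z):
    o,r=ray(n,u,v); return o+r*(z-o[2])/r[2]
def proj(n,P):
    p,f=K(n); E=np.array(p['extrinsics']); c=E[:3,:3].T@(np.array(P)-E[:3,3]); s=c[:2]/c[2]; s=s*(1+p['k1']*(s@s)); return np.array([p['cx']+f*s[0],p['cy']+f*s[1]])
def tri(a,b):
    (o1,r1),(o2,r2)=ray("side",*a),ray("top",*b)
    A=np.stack([r1,-r2],1); t=np.linalg.lstsq(A,o2-o1,rcond=None)[0]
    p,q=o1+t[0]*r1,o2+t[1]*r2; return (p+q)/2,np.linalg.norm(p-q)
def blobs(m,amin=15):
    n,l,s,c=cv2.connectedComponentsWithStats(m.astype(np.uint8)); return [(c[i].round(1).tolist(),s[i].tolist()) for i in range(1,n) if s[i][4]>=amin],l
E
python3 - <<'E'
from h import *
s=cv2.imread("pics/side0.png");t=cv2.imread("pics/top0.png")
def red(im):
    h=cv2.cvtColor(im,cv2.COLOR_BGR2HSV); return ((h[...,0]<6)|(h[...,0]>174))&(h[...,1]>200)&(h[...,2]>110)
def plate(im):
    h=cv2.cvtColor(im,cv2.COLOR_BGR2HSV); return (h[...,0]>15)&(h[...,0]<24)&(h[...,1]>170)&(h[...,2]>120)
def yel(im):
    h=cv2.cvtColor(im,cv2.COLOR_BGR2HSV); return (h[...,0]>24)&(h[...,0]<33)&(h[...,1]>180)&(h[...,2]>150)
for n,im in(("side",s),("top",t)):
    for nm,f in(("red",red),("plate",plate),("yel",yel)):
        print(n,nm,blobs(f(im))[0])
a=cv2.resize(s[280:380,150:290],None,fx=5,fy=5,interpolation=cv2.INTER_CUBIC)
b=cv2.resize(t[190:280,100:230],None,fx=5,fy=5,interpolation=cv2.INTER_CUBIC)
cv2.imwrite("pics/c1.png",a);cv2.imwrite("pics/c2.png",b)
cv2.imwrite("pics/c3.png",cv2.resize(t[110:255,230:365],None,fx=4,fy=4,interpolation=cv2.INTER_CUBIC))
cv2.imwrite("pics/c4.png",cv2.resize(s[140:260,205:365],None,fx=4.8,fy=4.8,interpolation=cv2.INTER_CUBIC))
E
```

```text
side red []
side plate [([340.5, 203.8], [334, 197, 15, 14, 72])]
side yel []
top red [([126.6, 216.5], [120, 212, 14, 10, 100]), ([157.8, 221.9], [154, 219, 9, 7, 44]), ([403.9, 237.1], [392, 220, 28, 34, 216]), ([407.0, 237.5], [401, 231, 13, 14, 63]), ([162.4, 254.0], [157, 250, 12, 9, 80])]
top plate [([296.7, 170.9], [237, 120, 114, 112, 7297])]
top yel [([300.3, 238.5], [294, 230, 14, 18, 204])]
```

View pics/c1.png

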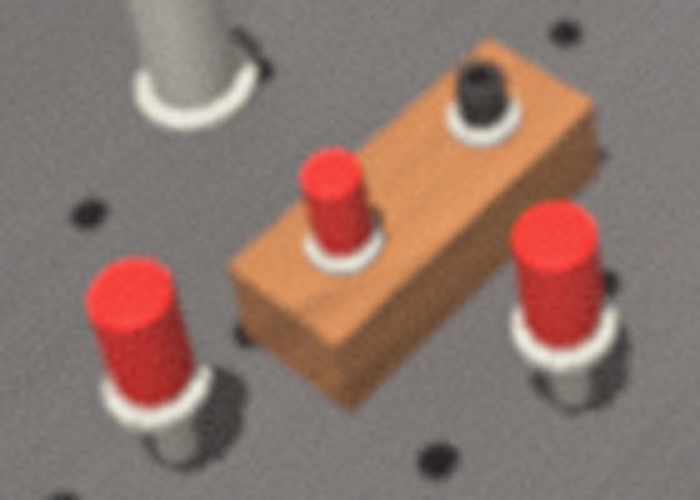

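View pics/c2.png

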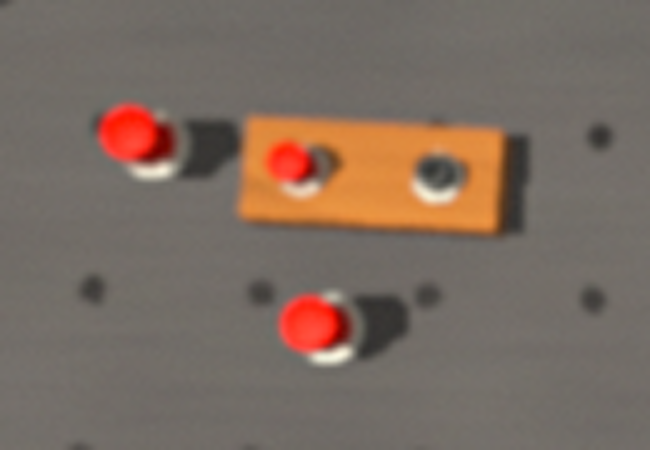

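View pics/c3.png

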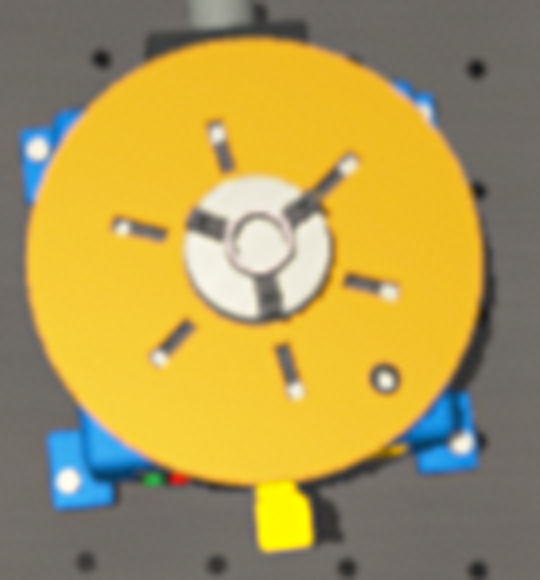

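View pics/c4.png

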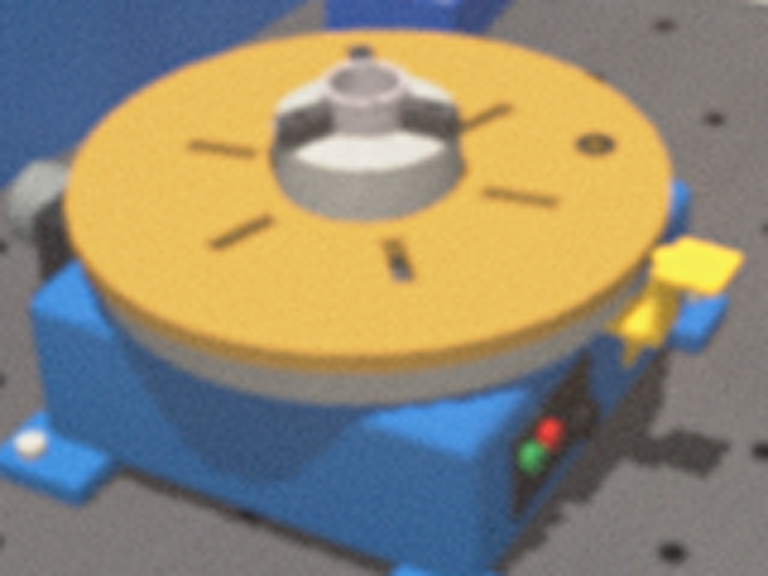

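The crops show the rack pin has the smallest knob and collar, and that it stands in the rack's left (+y) hole. It is the one meant. Next I'll turn the pixels into positions.

```bash
python3 - <<'E'
from h import *
s=cv2.imread("pics/side0.png");t=cv2.imread("pics/top0.png")
c=lambda x,y,f,ox,oy:((x+.5)/f-.5+ox,(y+.5)/f-.5+oy)
for nm,a,b,z in(("knobtop",c(333,175,5,150,280),c(288,160,5,100,190),.090),
 ("bolt top",c(484,76,5,150,280),c(438,170,5,100,190),.072),
 ("hole",c(595,144,4.8,205,140),c(385,379,4,230,110),.150),
 ("tubestub top",c(366,84,4.8,205,140),c(260,243,4,230,110),.206)):
    print(nm,tri(a,b),onz("side",*a,z).round(4),onz("top",*b,z).round(4))
# collars: rack holes
print("rackcorners",[onz("top",*c(x,y,5,100,190),.045).round(4).tolist() for x,y in((245,117),(505,130),(500,234),(238,218))])
print("rackcorners side",[onz("side",*c(x,y,5,150,280),.045).round(4).tolist() for x,y in((232,266),(490,40),(594,104),(342,345))])
for n,im in(("top",t),("side",s)):
    h=cv2.cvtColor(im,cv2.COLOR_BGR2HSV); 
    m=((h[...,0]>12)&(h[...,0]<25)&(h[...,1]>(170 if n=="top" else 110))&(h[...,2]>190)).astype(np.uint8)
    b,l=blobs(m,1000);print(n,b)
    cs,_=cv2.findContours(m,cv2.RETR_EXTERNAL,cv2.CHAIN_APPROX_NONE);k=max(cs,key=cv2.contourArea)[:,0]
    k=cv2.convexHull(k)[:,0]
    P=np.array([onz(n,u,v,.15)[:2] for u,v in k]);
    from scipy.optimize import least_squares
    r=least_squares(lambda q:np.hypot(*(P-q[:2]).T)-q[2],[P[:,0].mean(),P[:,1].mean(),.16],loss="soft_l1",f_scale=.001);print("plate",r.x,np.std(r.fun))
print("pointer tip top",onz("top",*c(276,484,4,230,110),.15),onz("top",*c(257,484,4,230,110),.15),onz("top",*c(298,484,4,230,110),.15))
print("pointer side",onz("side",*c(655,268,4.8,205,140),.15),onz("side",*c(686,240,4.8,205,140),.15))
E
```

```text
knobtop (array([0.46867449, 0.36888527, 0.08997831]), np.float64(1.4994381095535016e-05)) [0.4687 0.3689 0.09  ] [0.4687 0.3689 0.09  ]
bolt top (array([0.46683899, 0.28652681, 0.07207048]), np.float64(0.0003774646716289221)) [0.4667 0.2864 0.072 ] [0.467  0.2866 0.072 ]
hole (array([ 0.5203113 , -0.1083005 ,  0.15328967]), np.float64(0.0010979039341161916)) [ 0.5237 -0.1128  0.15  ] [ 0.5204 -0.1089  0.15  ]
tubestub top (array([ 0.6026277 , -0.0169959 ,  0.20656254]), np.float64(0.0022027528514007855)) [ 0.6044 -0.0175  0.206 ] [ 0.6018 -0.0176  0.206 ]
rackcorners [[0.4994, 0.4066, 0.045], [0.4952, 0.2532, 0.045], [0.433, 0.2531, 0.045], [0.4392, 0.4067, 0.045]]
rackcorners side [[0.5002, 0.4012, 0.045], [0.4962, 0.2521, 0.045], [0.4368, 0.2543, 0.045], [0.4399, 0.4022, 0.045]]
top [([293.1, 175.2], [237, 120, 113, 112, 8146])]
plate [ 0.60475503 -0.0169696   0.15901794] 0.0011428959574849222
side [([281.1, 182.1], [219, 147, 126, 67, 5422])]
plate [ 0.60714422 -0.01960005  0.1604047 ] 0.0006756290480766299
pointer tip top [ 0.44504497 -0.03393463  0.15      ] [ 0.44474386 -0.02081075  0.15      ] [ 0.44539448 -0.04913856  0.15      ]
pointer side [ 0.43637849 -0.02924138  0.15      ] [ 0.43626585 -0.05946783  0.15      ]
```

```bash
cat >> h.py <<'E'
from scipy.spatial.transform import Rotation as R
def st():
    s=arm.sense(); q=s['ee_rot']; r=R.from_quat([q[1],q[2],q[3],q[0]]); return s,r
def show():
    s,r=st(); print("t",round(s['clock'],2),"pos mm",(s['position']*1e3).round(1),"F",s['ft_force'].round(1),"M",s['torque'].round(2),"gap mm",round(s['finger_gap']*88,1),"j",s['joints'].round(2),"\n toolx",r.as_matrix()[:,0].round(3),"z",r.as_matrix()[:,2].round(4))
def shift(P):
    s,r=st(); down=R.from_quat([1,0,0,0])
    print("shift cm",(r.inv().apply(np.array(P)-s['position'])*100).round(2),"turn",(r.inv()*down).as_rotvec().round(4))
E
python3 -c "
from h import *
show();shift([.42,-.2,.25]);shift([.4687,.3689,.20])
print(proj('top',[.4687,.3689,.09]))"
```

```text
t 0.1 pos mm [ 205.8 -589.6  241. ] F [-0.  -0.5  0.1] M [ 0.01 -0.01  0.04] gap mm 87.8 j [-1.25  0.42  1.63  0.    1.09 -0.02] 
 toolx [0.944 0.329 0.   ] z [-4.0e-04  1.3e-03 -1.0e+00]
shift cm [ 33.06 -29.73  -0.86] turn [-1.300e-03  2.000e-04  3.357e-01]
shift cm [ 56.4  -81.84   4.22] turn [-1.300e-03  2.000e-04  3.357e-01]
[157.19203118 221.58793287]
```

{"api": "arm_command", "payload": {"targets": [5, 33.1, -29.7, -0.9, 0, 0, 0.3357, 5, 33.1, -29.7, -0.9, 0, 0, 0.3357, 5, 33.1, -29.7, -0.9, 0, 0, 0.3357, 5, 33.1, -29.7, -0.9, 0, 0, 0.3357, 5, 33.1, -29.7, -0.9, 0, 0, 0.3357, 5, 33.1, -29.7, -0.9, 0, 0, 0.3357, 5, 33.1, -29.7, -0.9, 0, 0, 0.3357, 5, 33.1, -29.7, -0.9, 0, 0, 0.3357, 5, 33.1, -29.7, -0.9, 0, 0, 0.3357, 5, 33.1, -29.7, -0.9, 0, 0, 0.3357]}}

```text
clock: 0.93
position: [0.4074, -0.2232, 0.2501]
ee_rot: [-0.0, 1.0, -0.0, -0.0]
ft_force: [0.9, -0.7, 1.0]
finger_gap: 0.566
```

```bash
python3 -c "
from h import *
show();shift([.4687,.3689,.20])"
```

```text
t 0.93 pos mm [ 407.4 -223.2  250.1] F [ 0.9 -0.7  1. ] M [-0.01  0.03 -0.02] gap mm 49.9 j [-0.53  0.17  1.97  0.    1.    1.04] 
 toolx [ 1. -0. -0.] z [-1.e-04  1.e-04 -1.e+00]
shift cm [  6.12 -59.22   5.01] turn [-0.0001  0.0001 -0.0002]
```

{"api": "arm_command", "payload": {"targets": [5, 6.1, -59.2, 3, 0, 0, 0, 5, 6.1, -59.2, 3, 0, 0, 0, 5, 6.1, -59.2, 3, 0, 0, 0, 5, 6.1, -59.2, 3, 0, 0, 0, 5, 6.1, -59.2, 3, 0, 0, 0, 5, 6.1, -59.2, 3, 0, 0, 0, 5, 6.1, -59.2, 3, 0, 0, 0, 5, 6.1, -59.2, 3, 0, 0, 0, 5, 6.1, -59.2, 3, 0, 0, 0, 5, 6.1, -59.2, 3, 0, 0, 0]}}

```text
clock: 1.77
position: [0.4491, 0.1909, 0.2289]
ee_rot: [0.0, 1.0, 0.0, -0.0]
ft_force: [0.7, 0.3, 0.8]
finger_gap: 0.567
```

```bash
python3 -c "
from h import *
show();shift([.4687,.3689,.15])"
```

```text
t 1.77 pos mm [449.1 190.9 228.9] F [0.7 0.3 0.8] M [ 0.07  0.01 -0.  ] gap mm 49.9 j [ 0.38  0.24  1.94 -0.    0.97  1.95] 
 toolx [ 1.  0. -0.] z [-2.e-04 -1.e-04 -1.e+00]
shift cm [  1.96 -17.8    7.89] turn [0.0001 0.0002 0.0004]
```

{"api": "arm_command", "payload": {"targets": [5, 1.96, -17.8, 3, 0, 0, 0, 5, 1.96, -17.8, 3, 0, 0, 0, 5, 1.96, -17.8, 3, 0, 0, 0, 5, 1.96, -17.8, 3, 0, 0, 0, 5, 1.96, -17.8, 5, 0, 0, 0, 5, 1.96, -17.8, 8, 0, 0, 0, 5, 1.96, -17.8, 8, 0, 0, 0, 5, 1.96, -17.8, 8, 0, 0, 0]}}

```text
clock: 2.43
position: [0.4678, 0.3658, 0.1475]
ee_rot: [0.002, 1.0, 0.0, -0.002]
ft_force: [-0.4, 0.4, 0.4]
finger_gap: 0.572
```

```bash
python3 -c "
from h import *
show();shift([.4687,.3689,.075])
for n,x0,y0,x1,y1 in(('side',130,240,290,380),('top',90,180,230,280)):
    im,d=arm.get_image(n);cv2.imwrite(f'pics/{n}1.png',cv2.resize(im[y0:y1,x0:x1],None,fx=4,fy=4,interpolation=cv2.INTER_CUBIC))
"
```

```text
t 2.43 pos mm [467.8 365.8 147.5] F [-0.4  0.4  0.4] M [0.01 0.   0.01] gap mm 50.4 j [ 0.64  0.5   1.76 -0.    0.89  2.21] 
 toolx [ 1.     0.001 -0.004] z [-0.004 -0.003 -1.   ]
shift cm [ 0.12 -0.33  7.25] turn [0.003  0.004  0.0006]
```

View pics/side1.png

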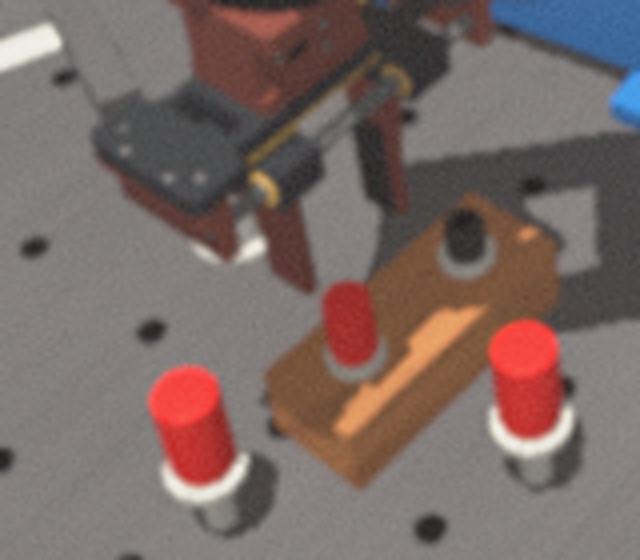

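The gripper is above the rack pin, with its jaws open along y and clear of the bolt. Now I'll go down.

```bash
python3 -c "
from h import *
show();shift([.4687,.3689,.075])"
```

```text
t 2.53 pos mm [469.7 366.4 150.2] F [-0.8 -0.3  0.7] M [0.03 0.04 0.02] gap mm 49.8 j [ 0.64  0.5   1.76 -0.    0.89  2.21] 
 toolx [ 1.    -0.001  0.001] z [ 5.e-04  3.e-04 -1.e+00]
shift cm [-0.1  -0.25  7.52] turn [-0.0003 -0.0005 -0.0006]
```

{"api": "arm_command", "payload": {"targets": [5, -0.1, -0.2, 3, 0, 0, 0, 5, -0.1, -0.2, 5, 0, 0, 0, 5, -0.1, -0.2, 6.5, 0, 0, 0, 5, -0.1, -0.2, 7.5, 0, 0, 0, 5, -0.1, -0.2, 7.5, 0, 0, 0, 5, -0.1, -0.2, 7.5, 0, 0, 0]}}

```text
clock: 3.03
position: [0.4689, 0.3687, 0.0752]
ee_rot: [-0.0, 1.0, -0.0, 0.0]
ft_force: [-0.7, 0.6, -0.4]
finger_gap: 0.571
```

```bash
python3 -c "
from h import *
show();shift([.4687,.3689,.075])"
```

```text
t 3.03 pos mm [468.9 368.7  75.2] F [-0.7  0.6 -0.4] M [ 0.08 -0.    0.02] gap mm 50.3 j [ 0.65  0.61  1.78 -0.    0.75  2.22] 
 toolx [ 1.    -0.001  0.001] z [ 9.e-04  7.e-04 -1.e+00]
shift cm [-0.02 -0.02  0.02] turn [-0.0007 -0.0009 -0.0006]
```

{"api": "arm_command", "payload": {"targets": [2.2, 0, 0, 0, 0, 0, 0, 2.2, 0, 0, 0, 0, 0, 0, 2.2, 0, 0, 0, 0, 0, 0, 2.2, 0, 0, 0, 0, 0, 0, 1.5, 0, 0, 0, 0, 0, 0, 1.5, 0, 0, 0, 0, 0, 0, 1.5, 0, 0, 0, 0, 0, 0]}}

```text
clock: 3.62
position: [0.4685, 0.3689, 0.0748]
ee_rot: [-0.0, 1.0, 0.0, 0.0]
ft_force: [0.1, -1.5, 6.2]
finger_gap: 0.269
```

```bash
python3 -c "
from h import *
show()"
```

```text
t 3.62 pos mm [468.5 368.9  74.8] F [ 0.1 -1.5  6.2] M [-0.15  0.12  0.01] gap mm 23.6 j [ 0.65  0.61  1.78 -0.    0.75  2.22] 
 toolx [1.    0.    0.001] z [ 7.e-04  4.e-04 -1.e+00]
```

Gripped: the opening is 24 mm, as it should be for this knob. Lifting straight up.

{"api": "arm_command", "payload": {"targets": [1.5, 0, 0, -1, 0, 0, 0, 1.5, 0, 0, -3, 0, 0, 0, 1.5, 0, 0, -6, 0, 0, 0, 1.5, 0, 0, -9.5, 0, 0, 0, 1.5, 0, 0, -13, 0, 0, 0, 1.5, 0, 0, -17, 0, 0, 0, 1.5, 0, 0, -19, 0, 0, 0, 1.5, 0, 0, -19, 0, 0, 0, 1.5, 0, 0, -19, 0, 0, 0]}}

```text
clock: 4.37
position: [0.4682, 0.3688, 0.265]
ee_rot: [-0.001, 1.0, 0.0, 0.001]
ft_force: [-0.2, -0.3, -3.1]
finger_gap: 0.264
```

```bash
python3 -c "
from h import *
show();shift([.522,-.1108,.262])"
```

```text
t 4.37 pos mm [468.2 368.8 265. ] F [-0.2 -0.3 -3.1] M [ 0.04 -0.   -0.03] gap mm 23.2 j [0.65 0.35 1.68 0.   1.11 2.22] 
 toolx [1.    0.    0.001] z [ 0.0015  0.0012 -1.    ]
shift cm [ 5.37 47.96  0.25] turn [-0.0012 -0.0015  0.0001]
```

{"api": "arm_command", "payload": {"targets": [1.5, 3, 20, 0, 0, 0, 0, 1.5, 3, 30, 0, 0, 0, 0, 1.5, 3, 40, 0, 0, 0, 0, 1.5, 5.4, 48, 0, 0, 0, 0, 1.5, 5.4, 48, 0, 0, 0, 0, 1.5, 5.4, 48, 0, 0, 0, 0, 1.5, 5.4, 48, 0, 0, 0, 0, 1.5, 5.4, 48, 0, 0, 0, 0, 1.5, 5.4, 48, 0, 0, 0, 0, 1.5, 5.4, 48, 0, 0, 0, 0]}}

```text
clock: 5.2
position: [0.5127, -0.0471, 0.2615]
ee_rot: [-0.0, 1.0, 0.0, -0.002]
ft_force: [0.9, 0.0, -1.9]
finger_gap: 0.272
```

```bash
python3 -c "
from h import *
show();shift([.522,-.1108,.262])"
```

```text
t 5.2 pos mm [512.7 -47.1 261.5] F [ 0.9  0.  -1.9] M [ 0.05 -0.02  0.02] gap mm 24.0 j [-0.11  0.24  1.85  0.    1.06  1.46] 
 toolx [ 1.     0.    -0.005] z [-4.7e-03  6.0e-04 -1.0e+00]
shift cm [ 0.92  6.37 -0.05] turn [-0.0006  0.0047  0.0002]
```

{"api": "arm_command", "payload": {"targets": [1.5, 0.9, 6.4, 0, 0, 0, 0, 1.5, 0.9, 6.4, 0, 0, 0, 0, 1.5, 0.9, 6.4, 2, 0, 0, 0, 1.5, 0.9, 6.4, 3.5, 0, 0, 0, 1.5, 0.9, 6.4, 3.8, 0, 0, 0, 1.5, 0.9, 6.4, 3.8, 0, 0, 0, 1.5, 0.9, 6.4, 3.8, 0, 0, 0]}}

```text
clock: 5.78
position: [0.523, -0.1088, 0.2252]
ee_rot: [-0.0, 1.0, 0.0, -0.001]
ft_force: [0.2, 0.1, -1.7]
finger_gap: 0.262
```

```bash
python3 -c "
from h import *
for n,x0,y0,x1,y1 in(('side',240,90,380,210),('top',260,130,390,240)):
    im,d=arm.get_image(n);cv2.imwrite(f'pics/{n}2.png',cv2.resize(im[y0:y1,x0:x1],None,fx=5,fy=5,interpolation=cv2.INTER_CUBIC))
show();shift([.522,-.1108,.225])
"
```

```text
t 5.88 pos mm [ 523.9 -108.9  226.4] F [ 0.  -0.4 -1.2] M [ 0.03  0.03 -0.01] gap mm 23.6 j [-0.23  0.31  1.84  0.    0.99  1.34] 
 toolx [1.    0.001 0.   ] z [ 3.e-04 -1.e-04 -1.e+00]
shift cm [-0.19  0.19  0.14] turn [ 0.0001 -0.0003  0.0009]
```

View pics/side2.png

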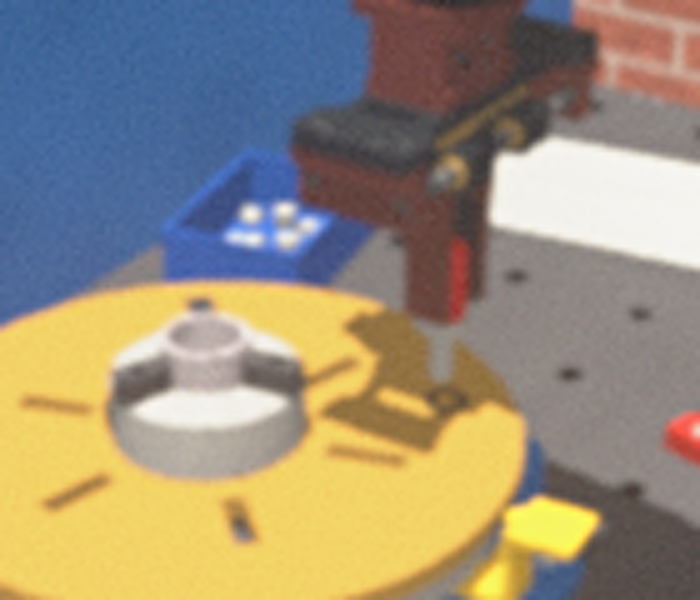

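View pics/top2.png

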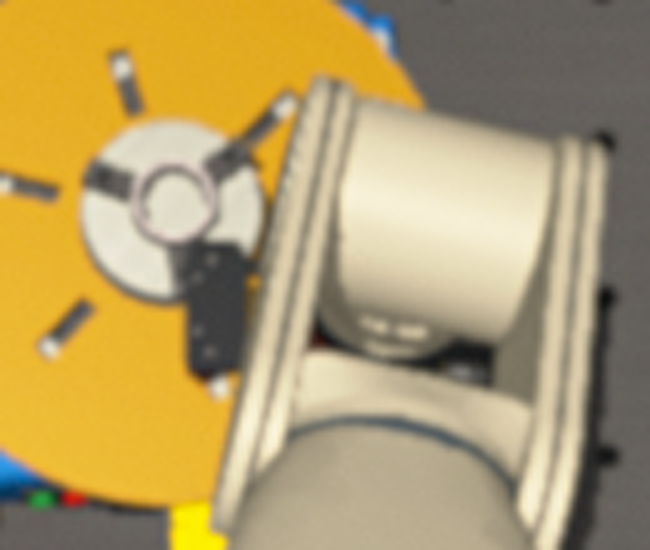

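```bash
python3 -c "
from h import *
c=lambda x,y:((x+.5)/5-.5+240,(y+.5)/5-.5+90)
s,r=st();P=s['position'];z=P[2]-.062
print(proj('side',[P[0],P[1],z]),proj('side',[P[0],P[1],z+.0035]),'obs bottom',c(441,384))
for y in (380,384): print(onz('side',*c(441.5,y),z))
print('hole now',onz('side',*c(448,401),.15),c(448,401))
show()
im,d=arm.get_image('side');im=im[145:185,305:355];cv2.imwrite('pics/s3.png',cv2.resize(im,None,fx=14,fy=14,interpolation=cv2.INTER_CUBIC))
"
```

```text
[327.85504192 165.41214568] [327.89456664 164.23393033] obs bottom (327.8, 166.4)
[ 0.52326839 -0.10816811  0.16442877]
[ 0.52112535 -0.1047586   0.16442877]
hole now [ 0.52177586 -0.11290885  0.15      ] (329.2, 169.8)
t 5.88 pos mm [ 523.9 -108.9  226.4] F [ 0.  -0.4 -1.2] M [ 0.03  0.03 -0.01] gap mm 23.6 j [-0.23  0.31  1.84  0.    0.99  1.34] 
 toolx [1.    0.001 0.   ] z [ 3.e-04 -1.e-04 -1.e+00]
```

View pics/s3.png

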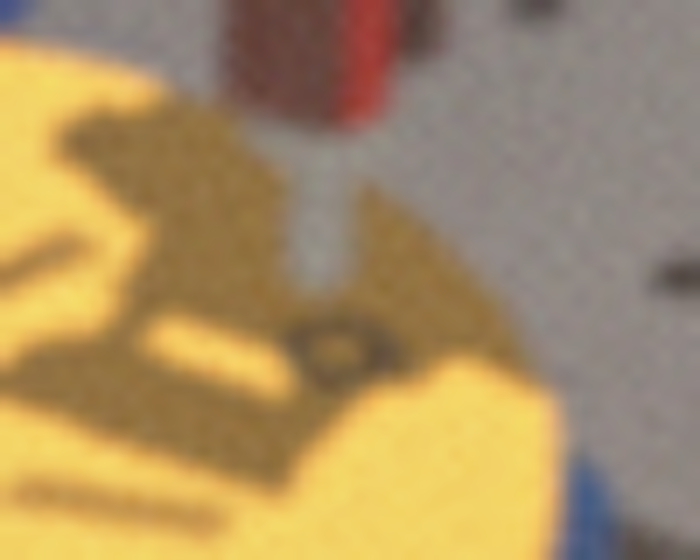

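```bash
python3 -c "
from h import *
for a in((329.2,169.7),(329.65,169.7),(329.5,170.1),(329.65,170.3)): 
  p=onz('side',*a,.15);print(a,p.round(4),[np.hypot(*(p[:2]-c)).round(4) for c in((.6047,-.0170),(.606,-.0183),(.6071,-.0196))])
"
```

```text
(329.2, 169.7) [ 0.522  -0.1133  0.15  ] [np.float64(0.1269), np.float64(0.1268), np.float64(0.1266)]
(329.65, 169.7) [ 0.5211 -0.114   0.15  ] [np.float64(0.1281), np.float64(0.1279), np.float64(0.1277)]
(329.5, 170.1) [ 0.5203 -0.1121  0.15  ] [np.float64(0.1271), np.float64(0.127), np.float64(0.1268)]
(329.65, 170.3) [ 0.5195 -0.1114  0.15  ] [np.float64(0.1272), np.float64(0.1271), np.float64(0.1269)]
```

{"api": "arm_command", "payload": {"targets": [1.5, -0.3, 0.2, 0, 0, 0, 0, 1.5, -0.3, 0.2, 0.6, 0, 0, 0, 1.5, -0.3, 0.2, 1.1, 0, 0, 0, 1.5, -0.3, 0.2, 1.1, 0, 0, 0, 1.5, -0.3, 0.2, 1.1, 0, 0, 0]}}

```text
clock: 6.35
position: [0.5203, -0.1112, 0.2147]
ee_rot: [-0.0, 1.0, 0.0, -0.0]
ft_force: [0.2, 0.5, -2.2]
finger_gap: 0.267
```

```bash
python3 -c "
from h import *
im,d=arm.get_image('side');im=im[145:185,305:355];cv2.imwrite('pics/s4.png',cv2.resize(im,None,fx=14,fy=14,interpolation=cv2.INTER_CUBIC))
show()
P=st()[0]['position']
print(proj('side',[P[0],P[1],P[2]-.062]))
"
```

```text
t 6.4 pos mm [ 520.5 -111.2  214.9] F [ 0.2  0.3 -2. ] M [ 0.03 -0.02 -0.02] gap mm 23.6 j [-0.23  0.32  1.86  0.    0.96  1.34] 
 toolx [ 1.  0. -0.] z [-4.e-04  1.e-04 -1.e+00]
[329.30328301 169.24965278]
```

View pics/s4.png

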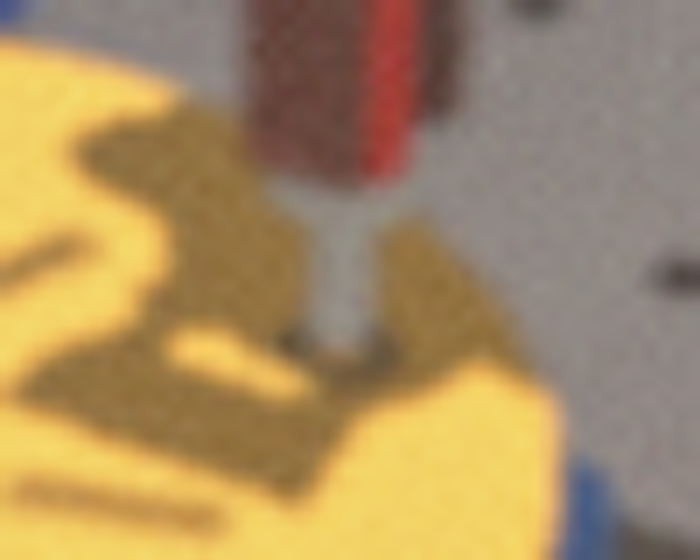

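{"api": "arm_command", "payload": {"targets": [1.5, 0, 0, 0.2, 0, 0, 0, 1.5, 0, 0, 0.4, 0, 0, 0, 1.5, 0, 0, 0.5, 0, 0, 0, 1.5, 0, 0, 0.5, 0, 0, 0]}}

```text
clock: 6.73
position: [0.5204, -0.1112, 0.2098]
ee_rot: [-0.0, 1.0, 0.0, -0.0]
ft_force: [0.2, 0.3, -2.3]
finger_gap: 0.269
```

{"api": "arm_command", "payload": {"targets": [1.5, 0, 0, 0.15, 0, 0, 0, 1.5, 0, 0, 0.3, 0, 0, 0, 1.5, 0, 0, 0.4, 0, 0, 0, 1.5, 0, 0, 0.4, 0, 0, 0]}}

```text
clock: 7.07
position: [0.5205, -0.1113, 0.2059]
ee_rot: [-0.0, 1.0, 0.0, -0.0]
ft_force: [-0.5, 0.3, -2.2]
finger_gap: 0.269
```

{"api": "arm_command", "payload": {"targets": [1.5, 0, 0, 0.2, 0, 0, 0, 1.5, 0, 0, 0.4, 0, 0, 0, 1.5, 0, 0, 0.6, 0, 0, 0, 1.5, 0, 0, 0.7, 0, 0, 0, 1.5, 0, 0, 0.7, 0, 0, 0]}}

```text
clock: 7.48
position: [0.5204, -0.1112, 0.1988]
ee_rot: [-0.0, 1.0, 0.0, -0.0]
ft_force: [0.7, -0.5, -2.5]
finger_gap: 0.271
```

Nose at about 136.8 mm. Next I'll feel for the ring in 1 mm steps.

{"api": "arm_command", "payload": {"targets": [1.5, 0, 0, 0.1, 0, 0, 0, 1.5, 0, 0, 0.2, 0, 0, 0, 1.5, 0, 0, 0.2, 0, 0, 0]}}

```text
clock: 7.73
position: [0.5205, -0.1112, 0.197]
ee_rot: [-0.0, 1.0, 0.0, -0.0]
ft_force: [1.1, -0.4, -2.9]
finger_gap: 0.267
```

{"api": "arm_command", "payload": {"targets": [1.5, 0, 0, 0.05, 0, 0, 0, 1.5, 0, 0, 0.1, 0, 0, 0, 1.5, 0, 0, 0.1, 0, 0, 0]}}

```text
clock: 7.98
position: [0.5205, -0.1112, 0.1961]
ee_rot: [-0.0, 1.0, 0.0, -0.0]
ft_force: [0.3, 0.0, -2.8]
finger_gap: 0.265
```

{"api": "arm_command", "payload": {"targets": [1.5, 0, 0, 0.05, 0, 0, 0, 1.5, 0, 0, 0.1, 0, 0, 0, 1.5, 0, 0, 0.1, 0, 0, 0]}}

```text
clock: 8.23
position: [0.5208, -0.1113, 0.1956]
ee_rot: [0.0, 1.0, 0.0, 0.0]
ft_force: [-1.2, 0.7, 3.4]
finger_gap: 0.27
```

The nose rests on the ring: the force stepped about 6 N for 0.5 mm of press, so the contact stiffness is roughly 12 N/mm. That matches the expected height of 134 mm. Next I'll work out the arc.

```bash
cat > arc.py <<'E'
import numpy as np,sys
C=np.array([.6047,-.0188]);r=.125
def P(f): return C-r*np.array([np.cos(f),np.sin(f)])
def rel(f0,fs):
    for f in fs:
        d=(P(f)-P(f0))*100; print(round(f,3),"tool x",round(d[0],2),"y",round(-d[1],2),"world",P(f).round(4))
E
python3 -c "
from arc import *
rel(.832,np.arange(.832,.5,-.04))"
```

```text
0.832 tool x 0.0 y -0.0 world [ 0.5205 -0.1112]
0.792 tool x -0.36 y -0.34 world [ 0.5169 -0.1078]
0.752 tool x -0.71 y -0.7 world [ 0.5134 -0.1042]
0.712 tool x -1.05 y -1.07 world [ 0.5101 -0.1005]
0.672 tool x -1.36 y -1.46 world [ 0.5069 -0.0966]
0.632 tool x -1.67 y -1.86 world [ 0.5038 -0.0926]
0.592 tool x -1.96 y -2.27 world [ 0.501  -0.0886]
0.552 tool x -2.23 y -2.69 world [ 0.4983 -0.0843]
0.512 tool x -2.48 y -3.12 world [ 0.4957 -0.08  ]
```

{"api": "arm_command", "payload": {"targets": [1.5, -0.18, -0.17, 0, 0, 0, 0, 1.5, -0.36, -0.34, 0, 0, 0, 0, 1.5, -0.54, -0.52, 0, 0, 0, 0, 1.5, -0.71, -0.7, 0, 0, 0, 0, 1.5, -0.71, -0.7, 0, 0, 0, 0]}}

```text
clock: 8.65
position: [0.5139, -0.1041, 0.1957]
ee_rot: [0.0, 1.0, 0.0, 0.001]
ft_force: [2.5, -1.3, 4.2]
finger_gap: 0.265
```

```bash
python3 -c "
from h import *
show()"
```

```text
t 8.65 pos mm [ 513.9 -104.1  195.7] F [ 2.5 -1.3  4.2] M [-0.4  -0.53 -0.04] gap mm 23.3 j [-0.22  0.34  1.89  0.    0.91  1.35] 
 toolx [1.    0.    0.002] z [ 1.7e-03 -2.0e-04 -1.0e+00]
```

{"api": "arm_command", "payload": {"targets": [1.5, -0.17, -0.18, 0, 0, 0, 0, 1.5, -0.34, -0.37, 0, 0, 0, 0, 1.5, -0.65, -0.76, 0, 0, 0, 0, 1.5, -0.96, -1.16, 0, 0, 0, 0, 1.5, -1.25, -1.57, 0, 0, 0, 0, 1.5, -1.52, -1.99, 0, 0, 0, 0, 1.5, -1.77, -2.42, 0, 0, 0, 0, 1.5, -1.77, -2.42, 0, 0, 0, 0]}}

```text
clock: 9.32
position: [0.4957, -0.0794, 0.1956]
ee_rot: [-0.0, 1.0, 0.0, 0.0]
ft_force: [0.7, 2.4, 8.0]
finger_gap: 0.265
```

```bash
python3 -c "
from h import *
im,d=arm.get_image('side');im=im[130:240,205:365];cv2.imwrite('pics/s5.png',cv2.resize(im,None,fx=5,fy=5,interpolation=cv2.INTER_CUBIC))
show()
from arc import *
rel(.512,np.arange(.512,.1,-.032))"
```

```text
t 9.37 pos mm [495.7 -79.4 195.6] F [1.2 1.  6.3] M [ 0.16 -0.25  0.05] gap mm 23.8 j [-0.18  0.31  1.94  0.    0.9   1.39] 
 toolx [1. 0. 0.] z [ 1.e-04  9.e-04 -1.e+00]
0.512 tool x 0.0 y -0.0 world [ 0.4957 -0.08  ]
0.48 tool x -0.19 y -0.35 world [ 0.4938 -0.0765]
0.448 tool x -0.37 y -0.71 world [ 0.492  -0.0729]
0.416 tool x -0.54 y -1.07 world [ 0.4904 -0.0693]
0.384 tool x -0.69 y -1.44 world [ 0.4888 -0.0656]
0.352 tool x -0.84 y -1.81 world [ 0.4874 -0.0619]
0.32 tool x -0.97 y -2.19 world [ 0.486  -0.0581]
0.288 tool x -1.09 y -2.57 world [ 0.4848 -0.0543]
0.256 tool x -1.2 y -2.96 world [ 0.4838 -0.0505]
0.224 tool x -1.29 y -3.35 world [ 0.4828 -0.0466]
0.192 tool x -1.37 y -3.74 world [ 0.482  -0.0427]
0.16 tool x -1.44 y -4.13 world [ 0.4813 -0.0387]
0.128 tool x -1.5 y -4.53 world [ 0.4807 -0.0348]
```

View pics/s5.png

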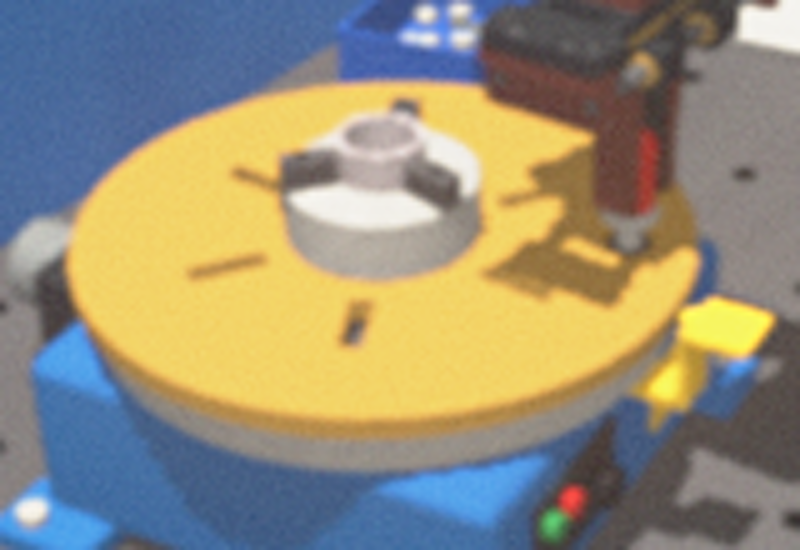

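The plate has turned with the pin: the slots have rotated, and the pin stands in the hole with its collar raised. Now I'll feel along the ring in steps of about 4 mm.

{"api": "arm_command", "payload": {"targets": [1.5, -0.1, -0.18, 0, 0, 0, 0, 1.5, -0.19, -0.35, 0, 0, 0, 0, 1.5, -0.19, -0.35, 0, 0, 0, 0]}}

```text
clock: 9.62
position: [0.4943, -0.0767, 0.1956]
ee_rot: [0.0, 1.0, 0.0, 0.001]
ft_force: [1.5, -3.2, 5.4]
finger_gap: 0.273
```

{"api": "arm_command", "payload": {"targets": [1.5, -0.09, -0.18, 0, 0, 0, 0, 1.5, -0.18, -0.36, 0, 0, 0, 0, 1.5, -0.18, -0.36, 0, 0, 0, 0]}}

```text
clock: 9.87
position: [0.4926, -0.0731, 0.1956]
ee_rot: [0.0, 1.0, 0.0, 0.001]
ft_force: [1.9, -3.5, 4.5]
finger_gap: 0.265
```

{"api": "arm_command", "payload": {"targets": [1.5, -0.08, -0.18, 0, 0, 0, 0, 1.5, -0.17, -0.36, 0, 0, 0, 0, 1.5, -0.17, -0.36, 0, 0, 0, 0]}}

```text
clock: 10.12
position: [0.4909, -0.0695, 0.1956]
ee_rot: [0.0, 1.0, 0.0, 0.001]
ft_force: [4.0, -2.9, 5.8]
finger_gap: 0.27
```

{"api": "arm_command", "payload": {"targets": [1.5, -0.07, -0.18, 0, 0, 0, 0, 1.5, -0.14, -0.37, 0, 0, 0, 0, 1.5, -0.14, -0.37, 0, 0, 0, 0]}}

```text
clock: 10.37
position: [0.4894, -0.0659, 0.1956]
ee_rot: [0.0, 1.0, 0.0, 0.001]
ft_force: [1.8, -3.2, 6.1]
finger_gap: 0.266
```

{"api": "arm_command", "payload": {"targets": [1.5, -0.07, -0.18, 0, 0, 0, 0, 1.5, -0.14, -0.37, 0, 0, 0, 0, 1.5, -0.14, -0.37, 0, 0, 0, 0]}}

```text
clock: 10.62
position: [0.488, -0.0622, 0.1956]
ee_rot: [0.0, 1.0, 0.0, 0.001]
ft_force: [1.7, -4.3, 6.6]
finger_gap: 0.269
```

{"api": "arm_command", "payload": {"targets": [1.5, -0.06, -0.19, 0, 0, 0, 0, 1.5, -0.12, -0.38, 0, 0, 0, 0, 1.5, -0.12, -0.38, 0, 0, 0, 0]}}

```text
clock: 10.87
position: [0.4868, -0.0584, 0.1956]
ee_rot: [0.0, 1.0, 0.0, 0.0]
ft_force: [1.7, -2.8, 5.4]
finger_gap: 0.268
```

{"api": "arm_command", "payload": {"targets": [1.5, -0.06, -0.19, 0, 0, 0, 0, 1.5, -0.12, -0.38, 0, 0, 0, 0, 1.5, -0.12, -0.38, 0, 0, 0, 0]}}

```text
clock: 11.12
position: [0.4855, -0.0546, 0.1956]
ee_rot: [0.0, 1.0, 0.0, 0.0]
ft_force: [2.3, -4.5, 6.2]
finger_gap: 0.268
```

{"api": "arm_command", "payload": {"targets": [1.5, -0.05, -0.19, 0, 0, 0, 0, 1.5, -0.1, -0.39, 0, 0, 0, 0, 1.5, -0.1, -0.39, 0, 0, 0, 0]}}

```text
clock: 11.37
position: [0.4845, -0.0507, 0.1956]
ee_rot: [0.0, 1.0, 0.0, 0.0]
ft_force: [2.9, -4.4, 6.8]
finger_gap: 0.27
```

{"api": "arm_command", "payload": {"targets": [1.5, -0.05, -0.19, 0, 0, 0, 0, 1.5, -0.09, -0.39, 0, 0, 0, 0, 1.5, -0.09, -0.39, 0, 0, 0, 0]}}

```text
clock: 11.62
position: [0.4835, -0.0469, 0.1956]
ee_rot: [0.0, 1.0, 0.0, 0.0]
ft_force: [1.1, -4.7, 6.7]
finger_gap: 0.268
```

{"api": "arm_command", "payload": {"targets": [1.5, -0.04, -0.19, 0, 0, 0, 0, 1.5, -0.08, -0.39, 0, 0, 0, 0, 1.5, -0.08, -0.39, 0, 0, 0, 0]}}

```text
clock: 11.87
position: [0.4827, -0.043, 0.1956]
ee_rot: [0.0, 1.0, 0.0, 0.0]
ft_force: [0.7, -5.5, 7.0]
finger_gap: 0.266
```

{"api": "arm_command", "payload": {"targets": [1.5, -0.04, -0.19, 0, 0, 0, 0, 1.5, -0.07, -0.39, 0, 0, 0, 0, 1.5, -0.07, -0.39, 0, 0, 0, 0]}}

```text
clock: 12.12
position: [0.4819, -0.0391, 0.1956]
ee_rot: [0.0, 1.0, 0.0, 0.0]
ft_force: [0.6, -4.0, 7.2]
finger_gap: 0.267
```

{"api": "arm_command", "payload": {"targets": [1.5, -0.03, -0.2, 0, 0, 0, 0, 1.5, -0.06, -0.4, 0, 0, 0, 0, 1.5, -0.06, -0.4, 0, 0, 0, 0]}}

```text
clock: 12.37
position: [0.4813, -0.0351, 0.1956]
ee_rot: [0.0, 1.0, 0.0, 0.0]
ft_force: [1.0, -4.0, 7.7]
finger_gap: 0.264
```

```bash
python3 -c "
from h import *
show()
from arc import *
rel(.128,np.arange(.128,-.3,-.032))"
```

```text
t 12.37 pos mm [481.3 -35.1 195.6] F [ 1.  -4.   7.7] M [-1.05 -0.25 -0.04] gap mm 23.2 j [-0.1   0.28  1.98 -0.    0.88  1.47] 
 toolx [1. 0. 0.] z [ 3.e-04 -9.e-04 -1.e+00]
0.128 tool x 0.0 y -0.0 world [ 0.4807 -0.0348]
0.096 tool x -0.04 y -0.4 world [ 0.4803 -0.0308]
0.064 tool x -0.08 y -0.8 world [ 0.48   -0.0268]
0.032 tool x -0.1 y -1.2 world [ 0.4798 -0.0228]
0.0 tool x -0.1 y -1.6 world [ 0.4797 -0.0188]
-0.032 tool x -0.1 y -2.0 world [ 0.4798 -0.0148]
-0.064 tool x -0.08 y -2.4 world [ 0.48   -0.0108]
-0.096 tool x -0.04 y -2.79 world [ 0.4803 -0.0068]
-0.128 tool x 0.0 y -3.19 world [ 0.4807 -0.0028]
-0.16 tool x 0.06 y -3.59 world [0.4813 0.0011]
-0.192 tool x 0.13 y -3.98 world [0.482  0.0051]
-0.224 tool x 0.21 y -4.37 world [0.4828 0.009 ]
-0.256 tool x 0.31 y -4.76 world [0.4838 0.0129]
-0.288 tool x 0.41 y -5.15 world [0.4848 0.0167]
```

{"api": "arm_command", "payload": {"targets": [1.5, -0.02, -0.2, 0, 0, 0, 0, 1.5, -0.04, -0.4, 0, 0, 0, 0, 1.5, -0.04, -0.4, 0, 0, 0, 0]}}

```text
clock: 12.62
position: [0.4807, -0.031, 0.1954]
ee_rot: [0.0, 1.0, 0.0, -0.0]
ft_force: [1.1, -4.1, 5.8]
finger_gap: 0.268
```

{"api": "arm_command", "payload": {"targets": [1.5, -0.02, -0.2, 0, 0, 0, 0, 1.5, -0.04, -0.4, 0, 0, 0, 0, 1.5, -0.04, -0.4, 0, 0, 0, 0]}}

```text
clock: 12.87
position: [0.4804, -0.0271, 0.1955]
ee_rot: [0.0, 1.0, 0.0, 0.0]
ft_force: [1.0, -4.5, 7.4]
finger_gap: 0.264
```

{"api": "arm_command", "payload": {"targets": [1.5, -0.01, -0.2, 0, 0, 0, 0, 1.5, -0.02, -0.4, 0, 0, 0, 0, 1.5, -0.02, -0.4, 0, 0, 0, 0]}}

```text
clock: 13.12
position: [0.4802, -0.0232, 0.1955]
ee_rot: [0.001, 1.0, 0.0, 0.0]
ft_force: [0.9, -4.3, 7.6]
finger_gap: 0.271
```

{"api": "arm_command", "payload": {"targets": [1.5, 0, -0.2, 0, 0, 0, 0, 1.5, 0, -0.4, 0, 0, 0, 0, 1.5, 0, -0.4, 0, 0, 0, 0]}}

```text
clock: 13.37
position: [0.4802, -0.0192, 0.1956]
ee_rot: [0.001, 1.0, 0.0, -0.0]
ft_force: [0.5, -4.5, 8.3]
finger_gap: 0.268
```

{"api": "arm_command", "payload": {"targets": [1.5, 0, -0.2, 0, 0, 0, 0, 1.5, 0, -0.4, 0, 0, 0, 0, 1.5, 0, -0.4, 0, 0, 0, 0]}}

```text
clock: 13.62
position: [0.4802, -0.0152, 0.1956]
ee_rot: [0.001, 1.0, 0.0, -0.0]
ft_force: [-0.0, -5.5, 6.9]
finger_gap: 0.266
```

{"api": "arm_command", "payload": {"targets": [1.5, 0.01, -0.2, 0, 0, 0, 0, 1.5, 0.02, -0.4, 0, 0, 0, 0, 1.5, 0.02, -0.4, 0, 0, 0, 0]}}

```text
clock: 13.87
position: [0.4803, -0.0111, 0.1955]
ee_rot: [0.0, 1.0, 0.0, -0.0]
ft_force: [0.3, -3.6, 7.1]
finger_gap: 0.271
```

{"api": "arm_command", "payload": {"targets": [1.5, 0.02, -0.2, 0, 0, 0, 0, 1.5, 0.04, -0.4, 0, 0, 0, 0, 1.5, 0.04, -0.4, 0, 0, 0, 0]}}

```text
clock: 14.12
position: [0.4797, -0.0064, 0.1946]
ee_rot: [-0.0, 1.0, -0.0, -0.001]
ft_force: [1.9, 0.4, -1.9]
finger_gap: 0.271
```

{"api": "arm_command", "payload": {"targets": [1.5, 0.02, -0.2, 0, 0, 0, 0, 1.5, 0.05, -0.4, 0, 0, 0, 0, 1.5, 0.05, -0.4, 0, 0, 0, 0]}}

```text
clock: 14.37
position: [0.4804, -0.0022, 0.1945]
ee_rot: [-0.0, 1.0, 0.0, -0.001]
ft_force: [-0.1, 0.4, -1.6]
finger_gap: 0.267
```

{"api": "arm_command", "payload": {"targets": [1.5, 0.03, -0.2, 0, 0, 0, 0, 1.5, 0.06, -0.4, 0, 0, 0, 0, 1.5, 0.06, -0.4, 0, 0, 0, 0]}}

```text
clock: 14.62
position: [0.4816, 0.0014, 0.1951]
ee_rot: [0.0, 1.0, 0.0, -0.0]
ft_force: [-0.7, -0.4, 2.8]
finger_gap: 0.269
```

The force dropped to hanging weight between y = -6 and -2 mm, with support again at +1 mm, so the ring hole is centred near y ≈ -4 mm. I'll go back there and lower gently.

{"api": "arm_command", "payload": {"targets": [1.5, -0.05, 0.3, 0, 0, 0, 0, 1.5, -0.1, 0.57, 0, 0, 0, 0, 1.5, -0.1, 0.57, 0, 0, 0, 0, 1.5, -0.1, 0.57, 0.1, 0, 0, 0, 1.5, -0.1, 0.57, 0.1, 0, 0, 0]}}

```text
clock: 15.03
position: [0.4805, -0.0046, 0.1938]
ee_rot: [0.0, 1.0, 0.0, -0.0]
ft_force: [-0.3, -0.1, -2.1]
finger_gap: 0.27
```

```bash
python3 -c "
from h import *
show()"
```

```text
t 15.03 pos mm [480.5  -4.6 193.8] F [-0.3 -0.1 -2.1] M [ 0.01 -0.04 -0.01] gap mm 23.7 j [-0.03  0.28  1.98 -0.    0.88  1.54] 
 toolx [ 1.     0.    -0.001] z [-8.e-04 -1.e-04 -1.e+00]
```

{"api": "arm_command", "payload": {"targets": [1.5, 0, 0, 0.1, 0, 0, 0, 1.5, 0, 0, 0.2, 0, 0, 0, 1.5, 0, 0, 0.2, 0, 0, 0]}}

```text
clock: 15.28
position: [0.4807, -0.0045, 0.1918]
ee_rot: [-0.0, 1.0, 0.0, -0.0]
ft_force: [-0.3, 0.2, -1.6]
finger_gap: 0.266
```

```bash
python3 -c "
from h import *
show()"
```

```text
t 15.28 pos mm [480.7  -4.5 191.8] F [-0.3  0.2 -1.6] M [0.05 0.02 0.01] gap mm 23.4 j [-0.03  0.28  1.98 -0.    0.88  1.54] 
 toolx [ 1.     0.    -0.001] z [-6.e-04  0.e+00 -1.e+00]
```

{"api": "arm_command", "payload": {"targets": [1.5, 0, 0, 0.1, 0, 0, 0, 1.5, 0, 0, 0.2, 0, 0, 0, 1.5, 0, 0, 0.2, 0, 0, 0]}}

```text
clock: 15.53
position: [0.4808, -0.0044, 0.1899]
ee_rot: [-0.0, 1.0, 0.0, -0.0]
ft_force: [-0.8, -0.6, -1.6]
finger_gap: 0.269
```

{"api": "arm_command", "payload": {"targets": [1.5, 0, 0, 0.1, 0, 0, 0, 1.5, 0, 0, 0.2, 0, 0, 0, 1.5, 0, 0, 0.2, 0, 0, 0]}}

```text
clock: 15.78
position: [0.4808, -0.0045, 0.1879]
ee_rot: [-0.0, 1.0, 0.0, -0.0]
ft_force: [0.2, 0.1, -3.0]
finger_gap: 0.268
```

{"api": "arm_command", "payload": {"targets": [1.5, 0, 0, 0.1, 0, 0, 0, 1.5, 0, 0, 0.2, 0, 0, 0, 1.5, 0, 0, 0.3, 0, 0, 0, 1.5, 0, 0, 0.3, 0, 0, 0]}}

```text
clock: 16.12
position: [0.4808, -0.0045, 0.1849]
ee_rot: [-0.0, 1.0, 0.0, -0.0]
ft_force: [0.6, 0.4, -1.8]
finger_gap: 0.269
```

{"api": "arm_command", "payload": {"targets": [1.5, 0, 0, 0.1, 0, 0, 0, 1.5, 0, 0, 0.2, 0, 0, 0, 1.5, 0, 0, 0.3, 0, 0, 0, 1.5, 0, 0, 0.3, 0, 0, 0]}}

```text
clock: 16.45
position: [0.4808, -0.0045, 0.1819]
ee_rot: [-0.0, 1.0, 0.0, -0.0]
ft_force: [-0.4, 0.2, -2.4]
finger_gap: 0.265
```

{"api": "arm_command", "payload": {"targets": [1.5, 0, 0, 0.1, 0, 0, 0, 1.5, 0, 0, 0.15, 0, 0, 0, 1.5, 0, 0, 0.15, 0, 0, 0]}}

```text
clock: 16.7
position: [0.4808, -0.0045, 0.1805]
ee_rot: [0.0, 1.0, 0.0, -0.0]
ft_force: [0.2, 0.7, -1.7]
finger_gap: 0.268
```

{"api": "arm_command", "payload": {"targets": [1.5, 0, 0, 0.05, 0, 0, 0, 1.5, 0, 0, 0.1, 0, 0, 0, 1.5, 0, 0, 0.1, 0, 0, 0]}}

```text
clock: 16.95
position: [0.4809, -0.0044, 0.1798]
ee_rot: [-0.0, 1.0, 0.0, 0.0]
ft_force: [-1.0, 0.4, -0.6]
finger_gap: 0.27
```

{"api": "arm_command", "payload": {"targets": [1.5, 0, 0, 0.05, 0, 0, 0, 1.5, 0, 0, 0.05, 0, 0, 0]}}

```text
clock: 17.12
position: [0.481, -0.0045, 0.1797]
ee_rot: [-0.0, 1.0, 0.0, 0.0]
ft_force: [-2.7, 0.5, 6.0]
finger_gap: 0.268
```

```bash
python3 -c "
from h import *
show()
im,d=arm.get_image('side');im=im[130:240,205:365];cv2.imwrite('pics/s6.png',cv2.resize(im,None,fx=5,fy=5,interpolation=cv2.INTER_CUBIC))"
```

```text
t 17.12 pos mm [481.   -4.5 179.7] F [-2.7  0.5  6. ] M [0.01 0.44 0.  ] gap mm 23.6 j [-0.03  0.3   1.99  0.    0.85  1.54] 
 toolx [1. 0. 0.] z [ 2.e-04  0.e+00 -1.e+00]
```

View pics/s6.png

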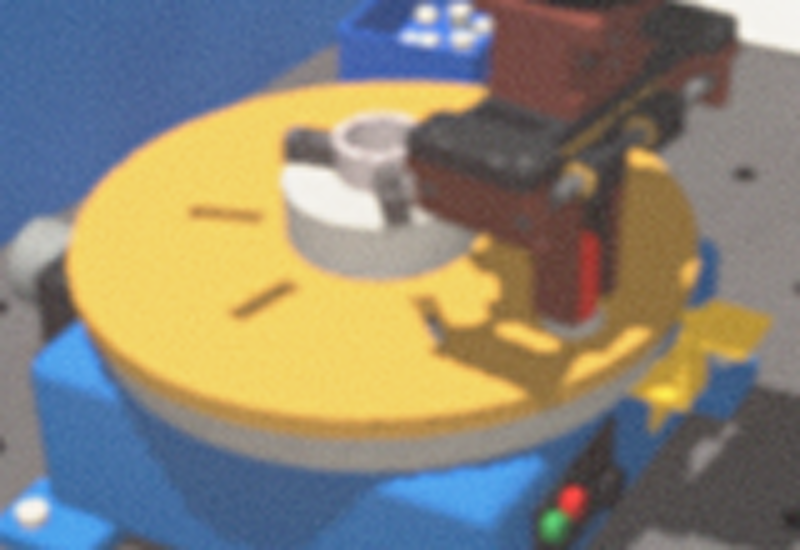

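The collar sits on the faceplate, after 16 mm of travel and with the force rising at the end. Releasing now, then lifting straight up.

{"api": "arm_command", "payload": {"targets": [1.5, 0, 0, -0.05, 0, 0, 0, 3.2, 0, 0, -0.05, 0, 0, 0, 4.5, 0, 0, -0.05, 0, 0, 0, 4.5, 0, 0, -0.05, 0, 0, 0, 4.5, 0, 0, -0.05, 0, 0, 0, 4.5, 0, 0, -0.05, 0, 0, 0]}}

```text
clock: 17.67
position: [0.481, -0.0045, 0.1796]
ee_rot: [0.0, 1.0, 0.0, 0.0]
ft_force: [0.4, -0.1, -0.4]
finger_gap: 0.509
```

{"api": "arm_command", "payload": {"targets": [4.5, 0, 0, -1, 0, 0, 0, 4.5, 0, 0, -3, 0, 0, 0, 4.5, 0, 0, -6, 0, 0, 0, 4.5, 0, 0, -9, 0, 0, 0, 4.5, 0, 0, -12, 0, 0, 0, 4.5, 0, 5, -15, 0, 0, 0, 4.5, 0, 9, -15, 0, 0, 0, 4.5, 0, 13, -15, 0, 0, 0, 4.5, 0, 16, -15, 0, 0, 0, 4.5, 0, 16, -15, 0, 0, 0]}}

```text
clock: 18.5
position: [0.481, -0.1702, 0.3311]
ee_rot: [0.001, 1.0, -0.002, 0.001]
ft_force: [0.2, -0.3, -0.6]
finger_gap: 0.511
```

```bash
python3 -c "
from h import *
show()
im,d=arm.get_image('side');cv2.imwrite('pics/s7f.png',im);im=im[130:240,205:365];cv2.imwrite('pics/s7.png',cv2.resize(im,None,fx=5,fy=5,interpolation=cv2.INTER_CUBIC))
im,d=arm.get_image('top');cv2.imwrite('pics/t7.png',im)"
```

```text
t 18.5 pos mm [ 481.  -170.2  331.1] F [ 0.2 -0.3 -0.6] M [ 0.05  0.01 -0.01] gap mm 45.0 j [-0.36  0.15  1.79 -0.    1.2   1.21] 
 toolx [ 1.    -0.005  0.002] z [ 0.0022 -0.003  -1.    ]
```

View pics/s7.png

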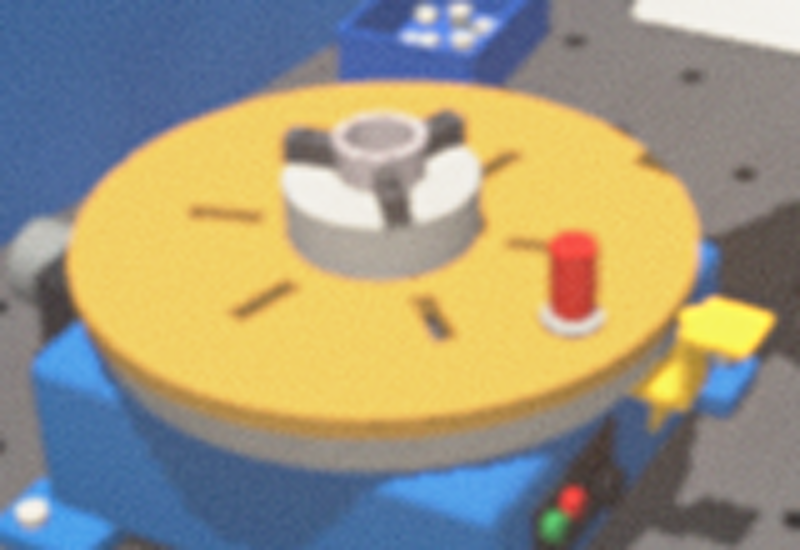

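View pics/t7.png

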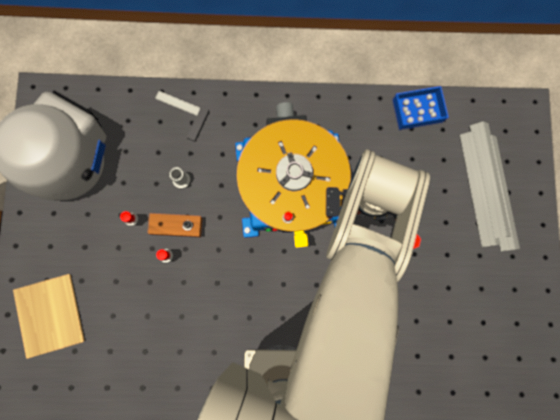

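View pics/s7f.png

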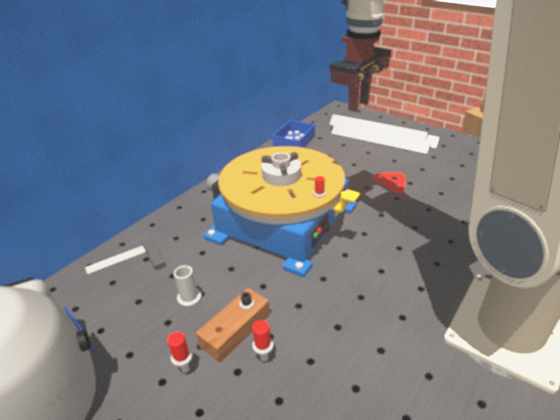

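The pin stands upright with its collar flat on the faceplate, knob top at side (319.7,178) and top (288.5,215.5). The bolt, tube and magnet are where they started. I'll let the arm settle, check the knob height and hand in.

{"api": "arm_command", "payload": {"targets": [4.5, 0, 0, 0, 0, 0, 0, 4.5, 0, 0, 0, 0, 0, 0, 4.5, 0, 0, 0, 0, 0, 0]}}

```text
clock: 18.85
position: [0.4809, -0.1632, 0.3297]
ee_rot: [-0.0, 1.0, 0.001, -0.0]
ft_force: [0.7, -0.3, -1.3]
finger_gap: 0.512
```

```bash
python3 -c "
from h import *
print(tri((319.4,178.0),(288.3,215.8)), proj('side',[.481,-.0045,.195]),proj('side',[.481,-.0045,.211]),proj('top',[.481,-.0045,.195]))
show(); print(arm.close_job())"
```

```text
(array([ 0.47994811, -0.00262476,  0.19686787]), np.float64(0.0021386388570357458)) [319.90395691 178.25776307] [320.03211137 172.35771352] [288.80117841 215.17003559]
t 18.85 pos mm [ 480.9 -163.2  329.7] F [ 0.7 -0.3 -1.3] M [ 0.02  0.04 -0.  ] gap mm 45.1 j [-0.35  0.15  1.79  0.    1.2   1.22] 
 toolx [ 1.     0.002 -0.   ] z [-2.e-04  2.e-04 -1.e+00]
the job is handed in; nothing more can be done
None
```

The lock pin is fully home in the index ring's hole with its collar on the faceplate. I let go and handed the job in at 18.9 s of the 72 s; it reports no verdict.

- **What I did:** I took the smallest red-knobbed pin out of the rack and put it in the faceplate's round hole, where its nose met the ring. I then swung the plate past the pointer with about 8–11 N of light press on the ring. The support vanished over a stretch centred near y = -4 mm, so I went back there and the pin went in with no resistance.
- **Seating:** the pin went down 16 mm until the collar met the plate at about 8 N.
- **Last checks:** after release, the two views put the knob top at 197 mm against 195 mm expected for a seated pin and 211 mm for one still on the ring. The rays missed each other by 2 mm, which is within the calibration. The pin looked upright, the robot was clear, and the bolt, tube and magnet looked unmoved by eye; I did not re-measure them.
- **What disagreed:** the two cameras' estimates of the hole and spindle axis differed by 3–5 mm, so I checked the nose against the hole in the side view before lowering it. No check failed.

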